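# Move the seasoning row from the board to the rack, keeping its order

### The arm

A 6-joint arm with a two-finger parallel gripper is mounted at the origin on a cart in front of the work surface, level with it; the furniture and walls round the work are solid. World frame = base frame: x ahead of the robot, y to its left, z up, the work surface at z = 0. Lengths are in m, angles in rad, forces in N, time in s.
With the tool pointing down it reaches from about 0.35 to 0.975 m from the base axis. Payload 7.1 kg.
Tool frame: the origin (TCP) lies at the very end of the fingers, on their centre line; the grasp point (between the pads) lies 19 mm behind it; z points along the fingers, y is the line along which they close (so a half turn about z gives the same grasp; the last joint's range is limited). The gripper opens to 88 mm and grips with 3 to 60 N. Pads are 20 mm wide; open, the fingers measure 115 mm over their backs; the gripper's body (75 mm by 178 mm) begins 61 mm behind the grasp point.
Start: joints at [1.088, 0.423, 1.63, -0, 1.089, -0.019], TCP at [0.28, 0.559, 0.188] pointing down, gripper open.
Joint ranges: [-3, 3], [-0.9, 2.11], [0.09, 2.58], [-1.31, 4.45], [0.11, 2.69], [-2.54, 2.54]. Speed limits (rad/s): [2.39, 2.39, 3.01, 3.14, 3.14, 3.14].

### API

Orientations are given as a unit quaternion [w, x, y, z].
In Python, from workcell import env, vision, ticket gives the robot as it stands.
- The arm moves only by the tool jog_arm, never from a script. Its argument "moves" is text: rows parted by semicolons, each of 6 numbers parted by spaces: the shift along the world's x, y, z in mm, then the turn, a rotation vector about the world's x, y, z in rad. A call has 1 to 8 rows; each row is the pose to reach, as a shift and turn from the pose commanded when the call began; what a row does not reach only later rows make up. A row lasts 1/12 s, in which the tool goes at most 41.7 mm and 7.16 degrees, less where a joint would pass 70% of its speed; a pose out of reach is approached as far as the arm can. A call with a gripper value outside its range is refused whole. "claw" is the opening, from 0 (shut) to 1 (fully open), set as the call begins (left out, the last holds). The fingers move at their own pace and stop on an object; the grip force is fixed at half the most. Time passes only in rows, so rows that repeat a pose let the fingers close. It gives the time, the measured TCP pose, the force, the opening and the grip force at its end, in the units of the state.
- env.read_state(): the state, without advancing time (a new reading comes with each control period).
- vision.capture(name): name is "scene" or "top"; returns (picture, depth): 384x512x3 uint8, red, green, blue; 384x512 float32, m along the optical axis (not along the pixel's ray), 0 where there is no reading.
- vision.calibration(name): a dict with "K" (3x3 intrinsics, pixels), "rvec" (rotation vector, rad) and "tvec" (3), from world to camera coordinates, as OpenCV has them. Camera axes: x right, y down, z forward; pixel columns grow to the right and rows downward; lengths in m; the calibration is good to about 2 mm. A picture is of the moment at which its call begins. calibration takes no time and is no camera call.
- ticket.hand_in(): hands the job in; it is judged then, once.
Trained networks look in the newest picture that a camera, given by its name, has taken for a name from the list of things; names that differ only in an ending like _2 or _b are one class to them, and where a whole thing is asked for, a point or a joint stands for the part that bears it (a point fixed in the world has none). Each returns a list of dicts, best first, with "conf" (0 to 1); they miss things now and then, are a little off and sometimes report something else, mostly with a low value. They report only what shows in the picture. A call takes as long as a camera call. They do not tell look-alikes from the thing itself.
- vision.boxes_of(camera, label): "bbox" ([left, top, width, height] as shares, 0 to 1, of the picture: columns of its width, rows of its height, round what is visible of it).
- vision.silhouettes(camera, label): "region" (384x512 bool, what is visible of it) and "bbox" ([left, top, width, height] as shares, 0 to 1, of the picture: columns of its width, rows of its height, round what is visible of it).
- vision.landmark_of(camera, label): "xy" ([column, row] as shares, 0 to 1, of the picture: columns of its width, rows of its height: a listed point, or the origin of a listed thing).
The state is a dict: "clock": time; "qpos": joint angles; "qvel": joint speeds; "joint_torque": joint torques, N m; "tool_pos": TCP position; "orientation": TCP orientation; "wrist_force": force on the tool from outside, world axes, zero at the start; "torque": the same for the moment, N m; "gripper_width": opening from 0.0 (shut) to 1.0 (fully open); "finger_force": force on a finger pad.
Only numpy, scipy, OpenCV 4.12 (cv2) and the standard library are available. Lean on these libraries where they do the work, as an engineer would, in place of code of your own. Each camera call takes 0.05 s, during which the arm holds its last target. There are 200 camera calls.

### The job

Move the sauce bottle, the two spice jars and the garlic from the wooden board into the metal rack, one thing to a bay, keeping the row in the order it has now from left to right as seen from the robot, so that whatever stands leftmost on the board ends leftmost in the rack, and so on. Stand each one upright on the tray in the middle of its bay, on the round rubber inset; set things down gently, without dropping or tipping any of them.

Things in the scene. Friction and masses are not known exactly. Their poses are not given: they have to be found in the camera images.
- bottle: Sauce bottle with a narrow neck and small yellow cap, the tallest of the row: 48 mm across, 183 mm tall, 0.2 kg. To the fingers its upper half acts as a solid cone, evenly: 48 mm wide at 90 mm above its underside, 32 at 150, 23 at the top. Loose, upright; origin at the centre of its underside, z up. Starts on its own cork pad on the board, in any place of the row, at any yaw.
- jar_yellow: Spice jar with a wide yellow screw cap: body 45 x 44 mm, 100 mm tall, round cap 44 mm across from 80 to 100 mm above its underside, 0.11 kg. Loose, upright; origin at the centre of its underside, z up. Starts on its own cork pad on the board, in any place of the row, at any yaw.
- jar_white: Spice jar with a wide white screw cap with a dark spot on top: body 47 x 47 mm, 98 mm tall, round cap 46 mm across from 77 to 98 mm above its underside, 0.11 kg. Loose, upright; origin at the centre of its underside, z up. Starts on its own cork pad on the board, in any place of the row, at any yaw.
- garlic: Whole garlic bulb, 57 mm across at its widest, 18 to 30 mm above its underside, narrowing above, 56 mm tall to the tip of its stalk, 0.034 kg, stiff. Loose, upright; origin at the centre of its underside, z up. Starts on its own cork pad on the board, in any place of the row, at any yaw.
- board: Wooden board, fixed, 84 (x) x 340 (y) x 12 mm with 14 mm high end battens. Origin at the centre of its underside; +y runs along the row to its left end as the robot sees it. Its four places lie at y = +123, +41, -41, -123 mm, left to right. It stands on the left or right half of the worktop, the rack on the other half.
- rack: Metal rack, fixed, 84 (x) x 340 (y) mm. Origin: centre of its underside; +y runs to its left end as the robot sees it. Tray surface 12 mm above the origin. Four bays 76 mm wide, centres (round dark insets) at x = 0, y = +123, +41, -41, -123 mm, left to right; 6 mm dividers between and at the ends reach 33 mm above the origin; 5 mm lip along front and back, else open.
- pad_bottle: Cork pad on the wooden board, 64 x 64 x 4 mm, fixed to it, the one the sauce bottle stands on at the start (so it marks which place of the row that was). All four pads look alike. Origin at the centre of its underside, 12 mm above the board's origin.
- pad_jar_yellow: Cork pad on the wooden board, 64 x 64 x 4 mm, fixed to it, the one the yellow-capped jar stands on at the start (so it marks which place of the row that was). All four pads look alike. Origin at the centre of its underside, 12 mm above the board's origin.
- pad_jar_white: Cork pad on the wooden board, 64 x 64 x 4 mm, fixed to it, the one the white-capped jar stands on at the start (so it marks which place of the row that was). All four pads look alike. Origin at the centre of its underside, 12 mm above the board's origin.
- pad_garlic: Cork pad on the wooden board, 64 x 64 x 4 mm, fixed to it, the one the garlic stands on at the start (so it marks which place of the row that was). All four pads look alike. Origin at the centre of its underside, 12 mm above the board's origin.
Not all that is in view belongs to the job. Leave any orange look-alike of the jar_yellow alone.

How it is judged:
At the end, for the whole second after the job is handed in: Each thing stands in the rack bay with the same number from the left as its cork pad has on the board: within 15 mm of the bay centre along and across the rack, underside within 6 mm of the tray, tilted under 0.2 rad, released and at rest (((y of pad_bottle in the frame of board between 0.103 and 0.143 m and y of bottle in the frame of rack between 0.108 and 0.138 m) or (y of pad_bottle in the frame of board between 0.021 and 0.061 m and y of bottle in the frame of rack between 0.026 and 0.056 m) or (y of pad_bottle in the frame of board between -0.061 and -0.021 m and y of bottle in the frame of rack between -0.056 and -0.026 m) or (y of pad_bottle in the frame of board between -0.143 and -0.103 m and y of bottle in the frame of rack between -0.138 and -0.108 m)) and x of bottle in the frame of rack between -0.015 and 0.015 m and z of bottle in the frame of rack between 0.006 and 0.018 m and angle between each of bottle, jar_yellow, jar_white, garlic's own z axis and vertical below 0.2 rad and linear speed of each of bottle, jar_yellow, jar_white, garlic below 0.02 m/s and contact force between the fingers and bottle below 0.05 N and ((y of pad_jar_yellow in the frame of board between 0.103 and 0.143 m and y of jar_yellow in the frame of rack between 0.108 and 0.138 m) or (y of pad_jar_yellow in the frame of board between 0.021 and 0.061 m and y of jar_yellow in the frame of rack between 0.026 and 0.056 m) or (y of pad_jar_yellow in the frame of board between -0.061 and -0.021 m and y of jar_yellow in the frame of rack between -0.056 and -0.026 m) or (y of pad_jar_yellow in the frame of board between -0.143 and -0.103 m and y of jar_yellow in the frame of rack between -0.138 and -0.108 m)) and x of jar_yellow in the frame of rack between -0.015 and 0.015 m and z of jar_yellow in the frame of rack between 0.006 and 0.018 m and contact force between the fingers and jar_yellow below 0.05 N and ((y of pad_jar_white in the frame of board between 0.103 and 0.143 m and y of jar_white in the frame of rack between 0.108 and 0.138 m) or (y of pad_jar_white in the frame of board between 0.021 and 0.061 m and y of jar_white in the frame of rack between 0.026 and 0.056 m) or (y of pad_jar_white in the frame of board between -0.061 and -0.021 m and y of jar_white in the frame of rack between -0.056 and -0.026 m) or (y of pad_jar_white in the frame of board between -0.143 and -0.103 m and y of jar_white in the frame of rack between -0.138 and -0.108 m)) and x of jar_white in the frame of rack between -0.015 and 0.015 m and z of jar_white in the frame of rack between 0.006 and 0.018 m and contact force between the fingers and jar_white below 0.05 N and ((y of pad_garlic in the frame of board between 0.103 and 0.143 m and y of garlic in the frame of rack between 0.108 and 0.138 m) or (y of pad_garlic in the frame of board between 0.021 and 0.061 m and y of garlic in the frame of rack between 0.026 and 0.056 m) or (y of pad_garlic in the frame of board between -0.061 and -0.021 m and y of garlic in the frame of rack between -0.056 and -0.026 m) or (y of pad_garlic in the frame of board between -0.143 and -0.103 m and y of garlic in the frame of rack between -0.138 and -0.108 m)) and x of garlic in the frame of rack between -0.015 and 0.015 m and z of garlic in the frame of rack between 0.006 and 0.018 m and contact force between the fingers and garlic below 0.05 N); the robot touches nothing.
It fails at once if one of the four things is tipped over (more than 45 degrees) (angle between any of bottle, jar_yellow, jar_white, garlic's own z axis and vertical above 0.785 rad).
It fails at once if one of the four things is dropped (falls free for more than about 25 mm) ((linear speed of bottle above 0.7 m/s and contact force between the fingers and bottle below 0.01 N) or (linear speed of jar_yellow above 0.7 m/s and contact force between the fingers and jar_yellow below 0.01 N) or (linear speed of jar_white above 0.7 m/s and contact force between the fingers and jar_white below 0.01 N) or (linear speed of garlic above 0.7 m/s and contact force between the fingers and garlic below 0.01 N)).
It also fails if it takes over 122 s, if anything falls off the work surface, if the arm or the gripper's body presses on something with over 40 N, if the wrist force passes 120 N, or if a joint passes its speed limit or range.

## Working session

There is one attempt and no reset: what is moved stays moved. The work goes in short steps, Python scripts to look and compute and a tool call to move; the robot and the scene stay as the last step left them, time stands still between calls to the robot, and variables do not carry over. Pictures are saved under pics/ and viewed, at most 14 in all, crops included, and the job is handed in when it is done.

Besides the shell and the picture viewer there is one more tool, called as name(argument=value, ...), one argument or row to a line, values as JSON. jog_arm: Moves the arm, as the interface text tells. Its arguments: {"type":"object","properties":{"moves":{"type":"string"},"claw":{"type":"number"}},"required":["moves"]}

```bash
mkdir -p pics; cat > h.py <<'E'
from workcell import env, vision, ticket
import numpy as np, cv2
def cam(n):
    c=vision.calibration(n); R=cv2.Rodrigues(np.array(c["rvec"],float))[0]
    return np.array(c["K"],float),R,np.array(c["tvec"],float).ravel()
def cloud(n,depth):
    K,R,t=cam(n); v,u=np.mgrid[:384,:512]
    p=np.stack([(u-K[0,2])/K[0,0]*depth,(v-K[1,2])/K[1,1]*depth,depth],-1)
    w=(p-t)@R; w[depth<=0]=np.nan
    return w
E
python3 - <<'E'
from h import *
print(env.read_state())
for n in("top","scene"):
    im,d=vision.capture(n); cv2.imwrite(f"pics/{n}0.png",im[...,::-1]); np.save(n+"0.npy",d)
    K,R,t=cam(n); print(n,K.round(1).tolist(),(-R.T@t).round(3),R.round(2).tolist())
    w=cloud(n,d)
    for l in["bottle","jar_yellow","jar_white","garlic","board","rack"]:
        for s in vision.silhouettes(n,l)[:3]:
            m=s["region"]; q=w[m]; print(l,round(s["conf"],2),(np.array(s["bbox"])*[512,384,512,384]).round(),"med",np.nanmedian(q,0).round(3),"lo",np.nanpercentile(q,3,0).round(3),"hi",np.nanpercentile(q,97,0).round(3))
E
```

```text
{'clock': 0.0, 'qpos': array([ 1.08798594e+00,  4.23839756e-01,  1.63069587e+00, -5.39462483e-05,
        1.08860218e+00, -1.90230882e-02]), 'qvel': array([-2.70713117e-04, -3.00585562e-03,  1.08173593e-03,  2.14606862e-05,
        1.39098011e-03,  9.02788795e-04]), 'joint_torque': array([-2.75224549e-03, -5.44618464e+01, -2.73668718e+01,  6.40601898e-02,
        2.29252595e-02, -1.21160929e-04]), 'tool_pos': array([0.2793044 , 0.55842849, 0.18720011]), 'orientation': array([-1.68685314e-04,  2.29808635e-01,  9.73235529e-01, -7.54316959e-04]), 'wrist_force': array([-0.87130614, -0.6070333 , -0.44535061]), 'torque': array([0.03968628, 0.01177622, 0.00696713]), 'finger_force': 0.0, 'gripper_width': 1.0015546579748882}
top [[458.5, 0.0, 257.8], [0.0, 458.5, 195.6], [0.0, 0.0, 1.0]] [ 0.161 -0.206  1.519] [[0.01, -1.0, -0.02], [-0.98, -0.0, -0.19], [0.19, 0.02, -0.98]]
bottle 0.57 [264. 174.  16.  23.] med [ 0.462 -0.227  0.123] lo [ 0.45  -0.249  0.032] hi [ 0.482 -0.208  0.201]
jar_yellow 0.61 [404. 193.  25.  21.] med [ 0.416 -0.687  0.093] lo [ 0.397 -0.715  0.009] hi [ 0.439 -0.673 
[... 1042 characters left out ...]
 [ 0.437 -0.672  0.106]
jar_yellow 0.63 [338. 146.  14.  27.] med [ 0.477 -0.623  0.064] lo [ 0.463 -0.699  0.003] hi [ 0.589 -0.609  0.105]
jar_yellow 0.57 [293. 160.   7.  23.] med [ 0.479 -0.38   0.083] lo [ 0.468 -0.403  0.032] hi [ 0.502 -0.365  0.123]
jar_white 0.54 [271. 174.  15.  18.] med [ 0.471 -0.297  0.083] lo [ 0.458 -0.322  0.021] hi [ 0.502 -0.282  0.121]
garlic 0.48 [240. 193.  17.  16.] med [ 0.45  -0.138  0.051] lo [ 0.432 -0.164  0.015] hi [ 0.481 -0.119  0.068]
board 0.85 [235. 178.  70.  38.] med [ 0.449 -0.264  0.013] lo [ 0.417 -0.427  0.001] hi [ 0.49  -0.1    0.021]
rack 0.91 [134. 228.  38.  27.] med [0.429 0.274 0.014] lo [0.392 0.215 0.003] hi [0.476 0.328 0.034]
```

```bash
python3 - <<'E'
from h import *
im=cv2.imread("pics/top0.png"); cv2.imwrite("pics/topc.png",cv2.resize(im[140:260,80:480],None,fx=2,fy=2,interpolation=cv2.INTER_CUBIC))
print(im.shape)
w=cloud("top",np.load("top0.npy"));z=w[...,2]
def sel(x0,x1,y0,y1,z0,z1): return w[(w[...,0]>x0)&(w[...,0]<x1)&(w[...,1]>y0)&(w[...,1]<y1)&(z>z0)&(z<z1)]
for nm,b in dict(garlic=(.41,.51,-.185,-.10,.035,.09),bottle=(.42,.52,-.27,-.19,.185,.22),white=(.43,.53,-.345,-.27,.105,.13),yellow=(.44,.54,-.43,-.355,.105,.13)).items():
    q=sel(*b); r=cv2.minEnclosingCircle(q[:,:2].astype(np.float32)); print(nm,len(q),q.mean(0).round(4),np.round(r[0],4),round(r[1],4),q.max(0).round(3),q.min(0).round(3))
for nm,b in dict(rack=(.36,.53,-.06,.38,.007,.05),board=(.38,.58,-.48,-.06,.007,.03)).items():
    q=sel(*b); print(nm,len(q),cv2.minAreaRect(q[:,:2].astype(np.float32)))
for b in [(.36,.53,-.06,.38,.027,.05)]:
    q=sel(*b); 
    n,l,s,c=cv2.connectedComponentsWithStats(((w[...,0]>.36)&(w[...,0]<.53)&(w[...,1]>-.06)&(w[...,1]<.38)&(z>.026)&(z<.05)).astype(np.uint8))
    for i in range(1,n): print(s[i,4],np.nanmean(w[l==i],0).round(4))
for l in["rack","board","pad_garlic"]:
    vision.capture("top")if l=="rack" else 0
    print(l,[(np.array(p["xy"])*[512,384],p["conf"]) for p in vision.landmark_of("top",l)])
E
```

```text
(384, 512, 3)
garlic 206 [ 0.457  -0.1439  0.0532] [ 0.4593 -0.143 ] 0.0277 [ 0.486 -0.116  0.072] [ 0.432 -0.169  0.036]
bottle 70 [ 0.4716 -0.2267  0.1984] [ 0.4728 -0.2272] 0.0141 [ 0.486 -0.214  0.206] [ 0.459 -0.237  0.187]
white 167 [ 0.4836 -0.3041  0.114 ] [ 0.4842 -0.3041] 0.0236 [ 0.507 -0.283  0.122] [ 0.461 -0.328  0.106]
yellow 163 [ 0.4917 -0.3897  0.1159] [ 0.4927 -0.3897] 0.0225 [ 0.513 -0.368  0.123] [ 0.472 -0.411  0.105]
rack 2644 ((0.4450729787349701, 0.1583535522222519), (0.4362005889415741, 0.16743203997612), 89.79656219482422)
board 1883 ((0.4808628261089325, -0.2702025771141052), (0.4189754128456116, 0.19806741178035736), 89.99700164794922)
37 [0.4505 0.0806 0.0326]
42 [ 0.454  -0.0013  0.0327]
40 [0.4386 0.1609 0.0328]
50 [0.4286 0.3251 0.0325]
46 [0.4364 0.2436 0.0329]
1 [0.4408 0.2807 0.0272]
1 [ 0.4135 -0.0043  0.0341]
rack [(array([161.024 , 200.2944]), 0.82)]
board [(array([284.5184, 191.1936]), 0.86), (array([158.1056, 200.9856]), 0.28)]
pad_garlic [(array([247.296, 196.416]), 0.6), (array([315.5968, 184.512 ]), 0.46)]
```

View pics/topc.png

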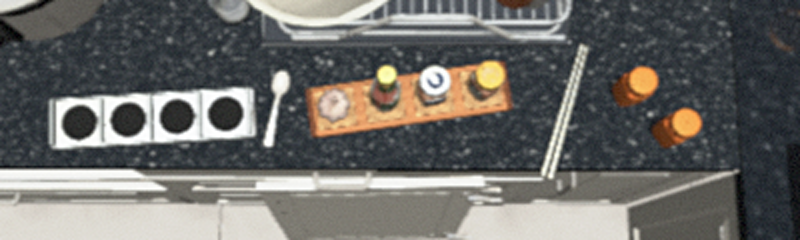

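View pics/scene0.png

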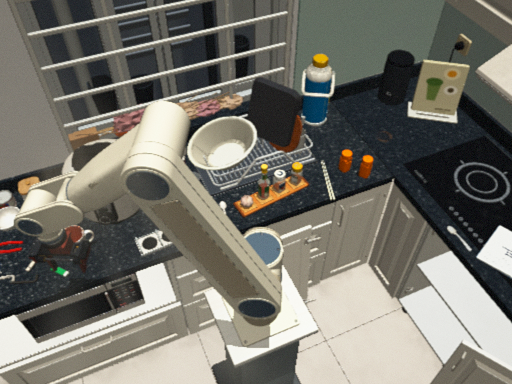

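```bash
python3 - <<'E'
from h import *
im=cv2.imread("pics/top0.png"); w=cloud("top",np.load("top0.npy"))
K,R,t=cam("top"); C=-R.T@t
def ray(u,v,z):
    d=R.T@np.array([(u-K[0,2])/K[0,0],(v-K[1,2])/K[1,1],1]); return C+d*(z-C[2])/d[2]
g=cv2.cvtColor(im,cv2.COLOR_BGR2GRAY); m=np.zeros_like(g); m[187:212,108:203]=(g[187:212,108:203]<70)
n,l,s,c=cv2.connectedComponentsWithStats(m)
for i in range(1,n):
    if s[i,4]>60: print("inset",s[i],ray(*c[i],.012).round(4))
print("rack lm",ray(161.0,200.3,0).round(4),"board lm",ray(284.5,191.2,0).round(4),"padg",ray(247.3,196.4,.012).round(4))
for x in np.arange(.5,.8,.025):
    print(round(x,3),[round(float(np.nanmax(np.append(w[...,2][(abs(w[...,0]-x)<.0125)&(abs(w[...,1]-y)<.03)],-1))),2) for y in np.arange(.42,-.46,-.06)])
E
```

```text
inset [185 189  16  16 198] [0.4496 0.0385 0.012 ]
inset [161 190  16  16 193] [0.4445 0.1199 0.012 ]
inset [112 193  16  16 196] [0.434  0.2842 0.012 ]
inset [136 192  16  16 195] [0.4389 0.2024 0.012 ]
rack lm [0.4384 0.1464 0.    ] board lm [ 0.4708 -0.2707  0.    ] padg [ 0.4503 -0.1456  0.012 ]
0.5 [0.01, 0.01, 0.01, 0.01, 0.01, 0.02, 0.02, 0.03, 0.01, 0.02, 0.02, 0.02, 0.12, 0.12, 0.12]
0.525 [0.01, 0.01, 0.01, 0.01, 0.01, 0.01, 0.01, 0.01, 0.01, 0.01, 0.01, 0.02, 0.02, 0.02, 0.11]
0.55 [0.23, 0.24, 0.01, 0.01, 0.01, 0.01, 0.01, 0.01, 0.17, 0.18, 0.2, 0.01, 0.01, 0.01, 0.01]
0.575 [0.25, 0.25, 0.25, 0.01, 0.01, 0.01, 0.01, 0.03, 0.17, 0.19, 0.21, 0.21, 0.15, 0.14, 0.12]
0.6 [0.25, 0.26, 0.25, 0.24, 0.01, 0.01, 0.09, 0.16, 0.16, 0.15, 0.2, 0.23, 0.05, 0.01, 0.15]
0.625 [0.27, 0.27, 0.27, 0.25, 0.21, 0.01, 0.09, 0.16, 0.15, 0.11, 0.15, 0.24, 0.04, 0.04, 0.18]
0.65 [0.27, 0.27, 0.29, 0.25, 0.21, 0.05, 0.09, 0.17, 0.13, 0.08, 0.11, 0.24, 0.04, 0.13, 0.3]
0.675 [0.27, 0.32, 0.32, 0.28, 0.21, 0.04, 0.09, 0.17, 0.12, 0.09, 0.1, 0.24, 0.04, 0.18, 0.34]
0.7 [0.32, 0.32, 0.32, 0.3, 0.21, 0.03, 0.05, 0.18, 0.13, 0.09, 0.11, 0.25, 0.04, 0.23, 0.34]
0.725 [0.33, 0.33, 0.32, 0.26, 0.05, 0.03, 0.05, 0.19, 0.16, 0.1, 0.12, 0.25, 0.1, 0.27, 0.34]
0.75 [0.32, 0.32, 0.29, 0.26, 0.05, 0.05, 0.05, 0.2, 0.21, 0.15, 0.25, 0.25, 0.15, 0.31, 0.34]
0.775 [0.27, 0.27, 0.27, 0.25, 0.01, 0.04, 0.06, 0.19, 0.22, 0.24, 0.25, -1.0, 0.2, 0.34, 0.34]
0.8 [0.27, 0.27, 0.27, 0.24, 0.01, 0.01, 0.06, 0.06, -1.0, -1.0, -1.0, 0.0, 0.24, 0.34, 0.34]
```

jog_arm(
  moves="0 -10 50 0 0 -.1;8 -40 80 0 0 -.2;17 -75 112 0 0 -.3;26 -110 112 0 0 -.42;35 -145 112 0 0 -.54;44 -180 112 0 0 -.66;54 -220 112 0 0 -.76;64 -260 112 0 0 -.86",
  claw=0.75,
)

```text
clock: 1.57
tool_pos: [0.3436, 0.2973, 0.3003]
orientation: [0.0, 0.616, 0.788, 0.0]
wrist_force: [0.8, 0.2, 0.6]
gripper_width: 0.748
finger_force: 0.0
```

jog_arm(
  moves="8 -38 0 0 0 -.11;16 -76 0 0 0 -.22;24 -114 0 0 0 -.33;32 -152 0 0 0 -.44;40 -190 0 0 0 -.55;48 -228 0 0 0 -.66;56 -264 0 0 0 -.76;64 -300 0 0 0 -.86",
)

```text
clock: 2.23
tool_pos: [0.4076, -0.003, 0.3004]
orientation: [0.0, 0.889, 0.459, 0.001]
wrist_force: [0.9, 1.2, -0.9]
gripper_width: 0.748
finger_force: 0.0
```

jog_arm(
  moves="8 -38 0 0 0 -.11;16 -76 0 0 0 -.22;24 -114 0 0 0 -.33;32 -150 0 0 0 -.44;40 -180 0 0 0 -.55;48 -200 0 0 0 -.66;56 -220 0 0 0 -.76;64 -226 0 0 0 -.82",
)

```text
clock: 2.9
tool_pos: [0.4718, -0.2298, 0.2999]
orientation: [0.0, 0.998, 0.065, 0.0]
wrist_force: [1.6, -0.3, -0.5]
gripper_width: 0.749
finger_force: 0.0
```

jog_arm(
  moves="0 2 -40 0 0 0;0 2 -75 0 0 0;0 2 -105 0 0 0;0 2 -130 0 0 0;0 2 -150 0 0 0;0 2 -162 0 0 0;0 2 -170 0 0 0;0 2 -170 0 0 0",
)

```text
clock: 3.57
tool_pos: [0.4706, -0.2246, 0.1285]
orientation: [-0.001, 0.998, 0.069, -0.001]
wrist_force: [0.0, -0.2, -0.5]
gripper_width: 0.748
finger_force: 0.0
```

```bash
python3 - <<'E'
from h import *
im,d=vision.capture("scene"); cv2.imwrite("pics/s1.png",cv2.resize(im[100:250,180:380,::-1],None,fx=4,fy=4,interpolation=cv2.INTER_CUBIC))
im,d=vision.capture("top"); cv2.imwrite("pics/t1.png",cv2.resize(im[130:260,200:360,::-1],None,fx=4,fy=4,interpolation=cv2.INTER_CUBIC))
E
```

```text
(no output)
```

View pics/s1.png

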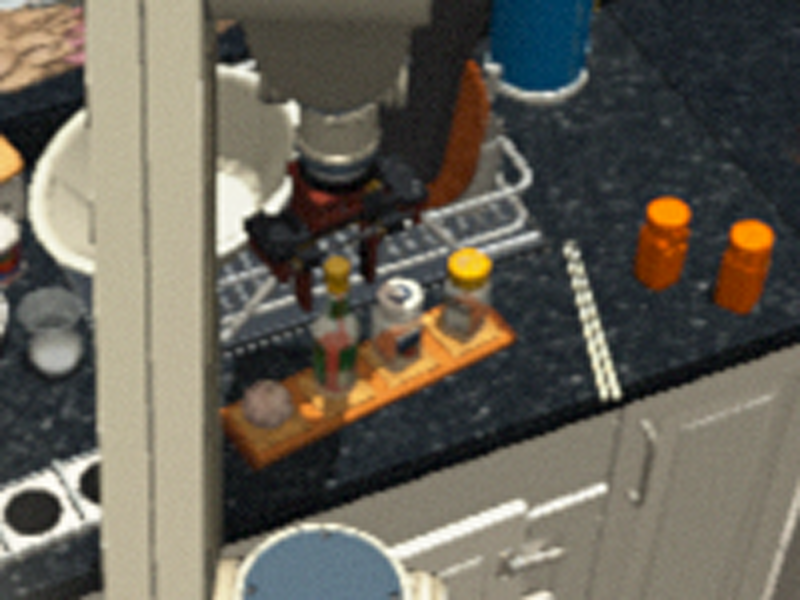

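```bash
python3 - <<'E'
from h import *
P=env.read_state()["tool_pos"]; print(P)
for n,o,f in(("scene",(180,100),4),("top",(200,130),4)):
    K,R,t=cam(n)
    for p in (P,P+[0,0,.07],[.472,-.227,.199],[.472,-.227,.016]):
        q=K@(R@np.array(p)+t); print(n,np.round(p,3),((q[:2]/q[2]-o)*f).round())
E
```

```text
[ 0.47189816 -0.22518446  0.13039614]
scene [ 0.472 -0.225  0.13 ] [332. 313.]
scene [ 0.472 -0.225  0.2  ] [332. 265.]
scene [ 0.472 -0.227  0.199] [334. 265.]
scene [ 0.472 -0.227  0.016] [332. 385.]
top [ 0.472 -0.225  0.13 ] [286. 210.]
top [ 0.472 -0.225  0.2  ] [287. 189.]
top [ 0.472 -0.227  0.199] [290. 189.]
top [ 0.472 -0.227  0.016] [287. 239.]
```

View pics/t1.png

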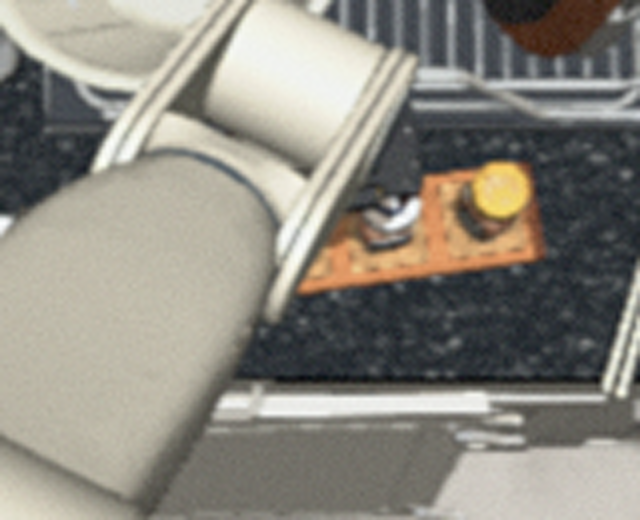

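```bash
python3 - <<'E'
from h import *
for n in("scene","top"):
    im,d=vision.capture(n); w=cloud(n,d); z=w[...,2]
    m=(abs(w[...,0]-.475)<.06)&(abs(w[...,1]+.227)<.06)&(z>.122)&(z<.2)
    for p,c in sorted(zip(w[m].round(3).tolist(),im[m].tolist()),key=lambda a:a[0][2]): print(n,p,c) if n=="scene" else 0
    m&=z<.18
    if n=="top": print(w[m].round(3).tolist())
E
```

```text
scene [0.456, -0.214, 0.122] [142, 102, 85]
scene [0.465, -0.218, 0.123] [146, 145, 126]
scene [0.465, -0.231, 0.124] [129, 104, 90]
scene [0.46, -0.216, 0.124] [142, 131, 118]
scene [0.458, -0.228, 0.125] [137, 101, 85]
scene [0.454, -0.227, 0.125] [137, 95, 78]
scene [0.454, -0.236, 0.126] [143, 137, 122]
scene [0.465, -0.236, 0.127] [113, 115, 99]
scene [0.464, -0.24, 0.127] [125, 126, 115]
scene [0.47, -0.211, 0.127] [140, 137, 124]
scene [0.459, -0.238, 0.127] [140, 136, 120]
scene [0.476, -0.209, 0.128] [92, 94, 89]
scene [0.458, -0.224, 0.128] [132, 112, 97]
scene [0.458, -0.233, 0.129] [136, 128, 113]
scene [0.467, -0.241, 0.13] [84, 90, 80]
scene [0.473, -0.213, 0.13] [120, 118, 105]
scene [0.477, -0.214, 0.131] [91, 95, 90]
scene [0.463, -0.217, 0.131] [137, 135, 121]
scene [0.452, -0.217, 0.131] [137, 127, 115]
scene [0.466, -0.223, 0.132] [64, 78, 53]
scene [0.465, -0.213, 0.132] [143, 139, 125]
scene [0.458, -0.224, 0.133] [121, 102, 90]
scene [0.476, -0.209, 0.134] [86, 90, 93]
scene [0.463, -0.226, 0.134] [78, 67, 44]
scene [0.484, -0.217, 0.135] [69, 79, 80]
scene [0.
[... 5024 characters left out ...]
72, 130, 41]
scene [0.462, -0.22, 0.196] [109, 79, 5]
scene [0.483, -0.239, 0.197] [130, 106, 54]
scene [0.475, -0.257, 0.197] [25, 26, 26]
scene [0.466, -0.235, 0.197] [158, 117, 37]
scene [0.484, -0.222, 0.198] [120, 99, 66]
scene [0.473, -0.217, 0.198] [122, 100, 44]
scene [0.469, -0.215, 0.198] [86, 70, 28]
scene [0.459, -0.223, 0.198] [112, 83, 14]
scene [0.485, -0.257, 0.199] [44, 46, 51]
scene [0.485, -0.231, 0.199] [152, 122, 62]
scene [0.481, -0.224, 0.199] [162, 124, 50]
scene [0.475, -0.239, 0.199] [154, 121, 51]
scene [0.471, -0.233, 0.199] [175, 137, 51]
scene [0.456, -0.187, 0.199] [48, 23, 16]
scene [0.465, -0.231, 0.2] [173, 131, 46]
scene [0.458, -0.193, 0.2] [40, 21, 22]
[]
```

jog_arm(
  moves="0 0 0 0 0 0;0 0 0 0 0 0;0 0 0 0 0 0;0 0 0 0 0 0;0 0 0 0 0 0;0 0 0 0 0 0;0 0 0 0 0 0;0 0 0 0 0 0",
  claw=0.0,
)

```text
clock: 4.43
tool_pos: [0.4717, -0.2252, 0.1301]
orientation: [0.0, 0.998, 0.069, 0.0]
wrist_force: [0.5, -0.7, 0.6]
gripper_width: 0.335
finger_force: 29.8
```

jog_arm(
  moves="0 0 2 0 0 0;0 0 5 0 0 0;0 0 8 0 0 0;0 0 11 0 0 0;0 0 15 0 0 0;0 0 20 0 0 0;0 0 20 0 0 0;0 0 20 0 0 0",
)

```text
clock: 5.1
tool_pos: [0.4719, -0.2252, 0.1505]
orientation: [0.0, 0.998, 0.069, 0.0]
wrist_force: [0.7, 0.8, -1.6]
gripper_width: 0.328
finger_force: 29.6
```

```bash
python3 - <<'E'
from h import *
im,d=vision.capture("scene"); cv2.imwrite("pics/s2.png",cv2.resize(im[120:210,220:320,::-1],None,fx=6,fy=6,interpolation=cv2.INTER_CUBIC))
print({k:v for k,v in env.read_state().items() if k in("gripper_width","wrist_force","finger_force")})
E
```

```text
{'wrist_force': array([ 0.06132859,  0.79393057, -2.09743662]), 'finger_force': 29.56668270053342, 'gripper_width': 0.32567457186556487}
```

View pics/s2.png

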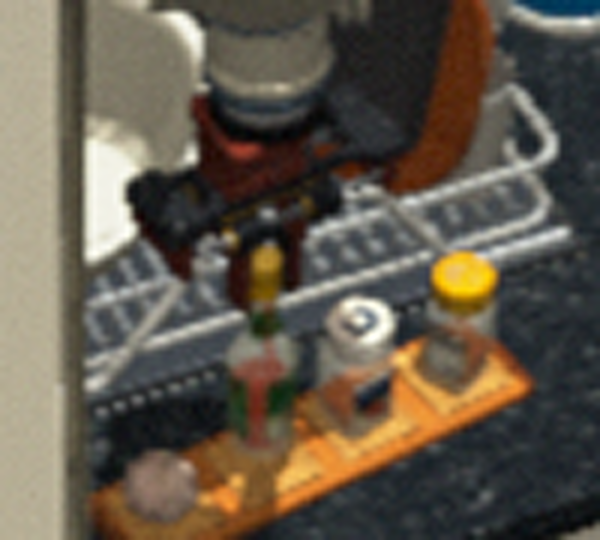

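jog_arm(
  moves="0 0 0 0 0 0;0 0 0 0 0 0;0 0 0 0 0 0;0 0 0 0 0 0;0 0 0 0 0 0;0 0 0 0 0 0",
)

```text
clock: 5.65
tool_pos: [0.4715, -0.225, 0.1499]
orientation: [-0.0, 0.998, 0.069, -0.0]
wrist_force: [0.4, 0.3, -2.7]
gripper_width: 0.329
finger_force: 29.6
```

jog_arm(
  moves="0 0 5 0 0 0;0 0 15 0 0 0;0 0 28 0 0 0;0 0 42 0 0 0;0 0 57 0 0 0;0 2 72 0 0 .02;0 8 84 0 0 .05;0 17 90 0 0 .1",
)

```text
clock: 6.32
tool_pos: [0.4725, -0.2085, 0.2426]
orientation: [0.001, 0.993, 0.119, 0.001]
wrist_force: [0.6, 1.0, -1.9]
gripper_width: 0.324
finger_force: 29.6
```

jog_arm(
  moves="-1 14 0 0 0 .06;-2 33 0 0 0 .13;-4 55 0 0 0 .2;-6 79 0 0 0 .28;-8 104 0 0 0 .36;-10 129 0 0 0 .44;-12 154 0 0 0 .52;-14 178 0 0 0 .6",
)

```text
clock: 6.98
tool_pos: [0.4572, -0.0285, 0.2408]
orientation: [0.0, 0.913, 0.409, 0.0]
wrist_force: [0.6, -0.8, -1.2]
gripper_width: 0.331
finger_force: 29.6
```

jog_arm(
  moves="-2 25 0 0 0 .08;-4 50 0 0 0 .16;-6 75 0 0 0 .24;-8 100 0 0 0 .32;-10 125 0 0 0 .4;-12 150 0 0 0 .48;-14 172 0 0 0 .55;-16 192 0 0 0 .62",
)

```text
clock: 7.65
tool_pos: [0.4411, 0.1637, 0.2408]
orientation: [0.0, 0.744, 0.668, 0.0]
wrist_force: [-0.0, -0.7, -2.2]
gripper_width: 0.327
finger_force: 29.6
```

jog_arm(
  moves="-1 16 0 0 0 .06;-2 28 0 0 0 .11;-2 36 0 0 0 .15;-3 40 0 0 0 .18;-3 40 0 0 0 .18;-3 40 0 0 0 .18;-3 40 0 0 0 .18",
)

```text
clock: 8.23
tool_pos: [0.4385, 0.2014, 0.2401]
orientation: [0.0, 0.683, 0.73, -0.0]
wrist_force: [-0.1, 0.5, -1.8]
gripper_width: 0.328
finger_force: 29.6
```

```bash
python3 - <<'E'
from h import *
s=env.read_state(); print(s["tool_pos"],s["gripper_width"],s["wrist_force"])
for n in("scene","top"):
    im,d=vision.capture(n); w=cloud(n,d)
    m=(abs(w[...,0]-.44)<.06)&(abs(w[...,1]-.2024)<.06)&(w[...,2]>.05)&(w[...,2]<.24)
    q=w[m]; print(n,len(q), q[:,2].min() if len(q) else 0)
    for z0 in np.arange(.06,.24,.02):
        r=q[abs(q[:,2]-z0)<.01]
        if len(r)>3: print(round(z0,2),len(r),r.mean(0).round(3),r.min(0).round(3),r.max(0).round(3))
    if n=="scene": cv2.imwrite("pics/s3.png",cv2.resize(im[130:270,100:260,::-1],None,fx=4,fy=4))
E
```

```text
[0.43853218 0.20141025 0.24005327] 0.3281213110006972 [-0.14602833  0.46257721 -1.78493455]
scene 261 0.12428059620110474
0.12 4 [0.434 0.209 0.127] [0.426 0.181 0.124] [0.446 0.226 0.13 ]
0.14 35 [0.425 0.205 0.14 ] [0.416 0.18  0.133] [0.446 0.225 0.15 ]
0.16 44 [0.424 0.205 0.16 ] [0.413 0.18  0.15 ] [0.442 0.227 0.17 ]
0.18 44 [0.424 0.206 0.181] [0.414 0.182 0.17 ] [0.437 0.227 0.19 ]
0.2 44 [0.423 0.205 0.2  ] [0.414 0.181 0.191] [0.443 0.226 0.21 ]
0.22 60 [0.424 0.204 0.222] [0.413 0.179 0.21 ] [0.444 0.226 0.23 ]
top 248 0.1328691826033409
0.14 30 [0.431 0.187 0.142] [0.417 0.179 0.133] [0.457 0.204 0.15 ]
0.16 31 [0.43  0.187 0.161] [0.416 0.178 0.151] [0.457 0.211 0.17 ]
0.18 33 [0.429 0.188 0.181] [0.416 0.179 0.17 ] [0.455 0.207 0.19 ]
0.2 36 [0.431 0.187 0.2  ] [0.416 0.179 0.19 ] [0.457 0.209 0.21 ]
0.22 78 [0.432 0.192 0.222] [0.415 0.178 0.21 ] [0.462 0.219 0.23 ]
```

View pics/s3.png

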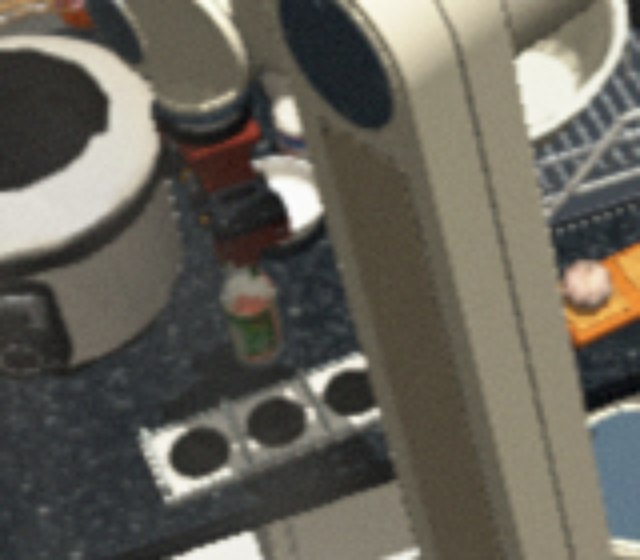

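jog_arm(
  moves="0 1 -10 0 0 0;0 1 -28 0 0 0;0 1 -48 0 0 0;0 1 -68 0 0 0;0 1 -85 0 0 0;0 1 -97 0 0 0;0 1 -104 0 0 0;0 1 -107 0 0 0",
)

```text
clock: 9.0
tool_pos: [0.4378, 0.2024, 0.1315]
orientation: [-0.0, 0.683, 0.73, -0.001]
wrist_force: [1.2, 0.1, -2.2]
gripper_width: 0.326
finger_force: 29.6
```

jog_arm(
  moves="0 0 -2 0 0 0;0 0 -3 0 0 0;0 0 -4 0 0 0;0 0 -5 0 0 0;0 0 -6 0 0 0;0 0 -6 0 0 0",
)

```text
clock: 9.5
tool_pos: [0.4387, 0.203, 0.1272]
orientation: [0.0, 0.683, 0.73, 0.0]
wrist_force: [0.3, -0.3, -1.8]
gripper_width: 0.328
finger_force: 29.6
```

jog_arm(
  moves="0 0 -1 0 0 0;0 0 -2 0 0 0;0 0 -2 0 0 0;0 0 -2 0 0 0",
)

```text
clock: 9.83
tool_pos: [0.4395, 0.2034, 0.1259]
orientation: [0.0, 0.683, 0.73, 0.001]
wrist_force: [0.0, 0.1, 4.9]
gripper_width: 0.331
finger_force: 30.0
```

jog_arm(
  moves="0 0 0 0 0 0;0 0 0 0 0 0;0 0 0 0 0 0;0 0 0 0 0 0;0 0 2 0 0 0;0 0 10 0 0 0;0 0 25 0 0 0;0 0 45 0 0 0",
  claw=0.75,
)

```text
clock: 10.5
tool_pos: [0.4376, 0.2026, 0.1699]
orientation: [-0.001, 0.683, 0.73, -0.001]
wrist_force: [-0.2, -0.3, 0.2]
gripper_width: 0.752
finger_force: 0.0
```

jog_arm(
  moves="0 0 25 0 0 0;0 0 55 0 0 0;0 0 90 0 0 0;0 0 120 0 0 0;0 0 120 0 0 0",
)

```text
clock: 10.92
tool_pos: [0.4417, 0.2043, 0.2968]
orientation: [0.002, 0.683, 0.73, 0.005]
wrist_force: [0.1, 0.9, 0.3]
gripper_width: 0.751
finger_force: 0.0
```

```bash
python3 - <<'E'
from h import *
im,d=vision.capture("scene"); w=cloud("scene",d)
for l,y in(("garlic",-.145),("bottle",.2)):
    for s in vision.silhouettes("scene",l)[:2]:
        q=w[s["region"]]; print(l,s["conf"],np.nanpercentile(q,3,0).round(3),np.nanpercentile(q,97,0).round(3))
print(env.read_state()["tool_pos"])
E
```

```text
garlic 0.55 [-0.06  -0.179  0.01 ] [0.495 0.07  0.713]
bottle 0.89 [0.417 0.188 0.033] [0.444 0.226 0.196]
[0.43824767 0.20282725 0.29002311]
```

jog_arm(
  moves="1 -16 -5 0 0 -.08;3 -45 -15 0 0 -.19;5 -78 -25 0 0 -.3;8 -112 -40 0 0 -.41;10 -146 -55 0 0 -.52;12 -180 -70 0 0 -.63;14 -214 -85 0 0 -.74;16 -248 -100 0 0 -.85",
  claw=0.9,
)

```text
clock: 11.73
tool_pos: [0.4528, -0.0464, 0.1878]
orientation: [-0.001, 0.924, 0.381, -0.001]
wrist_force: [0.0, 0.6, -0.5]
gripper_width: 0.902
finger_force: 0.0
```

jog_arm(
  moves="1 -33 -10 0 0 -.11;2 -60 -20 0 0 -.22;3 -80 -30 0 0 -.33;4 -92 -45 0 0 -.44;5 -99 -60 0 0 -.55;5 -99 -75 0 0 -.65;5 -99 -90 0 0 -.65;5 -99 -110 0 0 -.65",
)

```text
clock: 12.4
tool_pos: [0.4583, -0.144, 0.0783]
orientation: [-0.0, 0.998, 0.068, -0.001]
wrist_force: [0.5, 0.3, 1.4]
gripper_width: 0.899
finger_force: 0.0
```

jog_arm(
  moves="0 0 -5 0 0 0;0 0 -12 0 0 0;0 0 -18 0 0 0;0 0 -20 0 0 0;0 0 -20 0 0 0",
)

```text
clock: 12.82
tool_pos: [0.4595, -0.1439, 0.0598]
orientation: [-0.0, 0.998, 0.069, -0.0]
wrist_force: [-0.5, 0.3, -0.1]
gripper_width: 0.901
finger_force: 0.0
```

```bash
python3 - <<'E'
from h import *
s=env.read_state(); print(s["tool_pos"],s["orientation"],s["wrist_force"])
im,d=vision.capture("scene"); w=cloud("scene",d); z=w[...,2]
x,y,_=s["tool_pos"]
for nm,sg in(("L",1),("R",-1)):
    m=(abs(w[...,0]-x)<.03)&((w[...,1]-y)*sg>.03)&((w[...,1]-y)*sg<.07)&(z>.02)&(z<.2)
    q=w[m]; print(nm,len(q),np.sort(q[:,2])[:8].round(3))
cv2.imwrite("pics/s4.png",cv2.resize(im[120:240,210:310,::-1],None,fx=5,fy=5,interpolation=cv2.INTER_CUBIC))
E
```

```text
[ 0.45945858 -0.14389057  0.05980855] [-9.09158222e-05  9.97620501e-01  6.89441039e-02 -1.93781390e-04] [-0.50039415  0.27377818 -0.09029266]
L 53 [0.02  0.02  0.02  0.021 0.024 0.099 0.099 0.102]
R 133 [0.02  0.02  0.021 0.021 0.021 0.021 0.021 0.022]
```

View pics/s4.png

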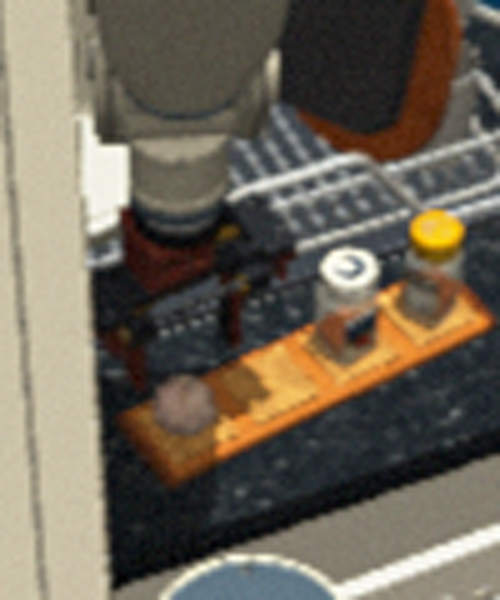

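jog_arm(
  moves="0 0 -5 0 0 0;0 0 -12 0 0 0;0 0 -19 0 0 0;0 0 -25 0 0 0;0 0 -30 0 0 0;0 0 -30 0 0 0",
)

```text
clock: 13.37
tool_pos: [0.4587, -0.1437, 0.0288]
orientation: [-0.0, 0.998, 0.069, -0.001]
wrist_force: [-0.6, -0.4, -0.8]
gripper_width: 0.898
finger_force: 0.0
```

jog_arm(
  moves="0 0 0 0 0 0;0 0 0 0 0 0;0 0 0 0 0 0;0 0 0 0 0 0;0 0 0 0 0 0;0 0 0 0 0 0;0 0 0 0 0 0;0 0 0 0 0 0",
  claw=0.5,
)

```text
clock: 14.03
tool_pos: [0.4596, -0.144, 0.0301]
orientation: [0.0, 0.998, 0.069, 0.0]
wrist_force: [-0.4, -0.1, -0.4]
gripper_width: 0.5
finger_force: 0.0
```

jog_arm(
  moves="0 0 0 0 0 0;0 0 0 0 0 0;0 0 0 0 0 0;0 0 0 0 0 0;0 0 -7 0 0 0;0 0 -14 0 0 0;0 0 -20 0 0 0;0 0 -20 0 0 0",
  claw=0.9,
)

```text
clock: 14.7
tool_pos: [0.4585, -0.1437, 0.0085]
orientation: [-0.0, 0.998, 0.069, -0.001]
wrist_force: [-0.7, 0.6, -0.8]
gripper_width: 0.899
finger_force: 0.0
```

```bash
cat >> h.py <<'E'
def tips():
    s=env.read_state(); x,y,zz=s["tool_pos"]; print(s["tool_pos"].round(4),s["gripper_width"].round(3),s["wrist_force"].round(1))
    im,d=vision.capture("scene"); w=cloud("scene",d); z=w[...,2]
    for nm,sg in(("L",1),("R",-1)):
        m=(abs(w[...,0]-x)<.03)&((w[...,1]-y)*sg>.03)&((w[...,1]-y)*sg<.065)&(z>.026)&(z<.2)&(im.max(-1)<80)
        q=w[m]; q=q[np.argsort(q[:,2])]; print(nm,len(q),q[:5].round(3).tolist(),q[:,:2].mean(0).round(3))
    return im
E
python3 - <<'E'
from h import *
im=tips()
cv2.imwrite("pics/s5.png",cv2.resize(im[120:240,210:310,::-1],None,fx=5,fy=5,interpolation=cv2.INTER_CUBIC))
E
```

```text
Traceback (most recent call last):
  File "h.py", line 12, in tips
    s=env.read_state(); x,y,zz=s["tool_pos"]; print(s["tool_pos"].round(4),s["gripper_width"].round(3),s["wrist_force"].round(1))
                                                                           ^^^^^^^^^^^^^^^^^^^^^^^^
AttributeError: 'float' object has no attribute 'round'
```

```bash
sed -i 's/s\["gripper_width"\].round(3)/s["gripper_width"]/' h.py
python3 - <<'E'
from h import *
im=tips()
cv2.imwrite("pics/s5.png",cv2.resize(im[120:240,210:310,::-1],None,fx=5,fy=5,interpolation=cv2.INTER_CUBIC))
E
```

```text
[ 0.4585 -0.1437  0.0085] 0.8990175371741651 [-0.7  0.6 -0.8]
L 136 [[0.455, -0.097, 0.045], [0.439, -0.099, 0.049], [0.457, -0.093, 0.052], [0.461, -0.095, 0.053], [0.443, -0.096, 0.053]] [ 0.449 -0.098]
R 170 [[0.46, -0.189, 0.041], [0.459, -0.189, 0.049], [0.455, -0.191, 0.052], [0.465, -0.182, 0.052], [0.458, -0.183, 0.053]] [ 0.458 -0.192]
```

View pics/s5.png

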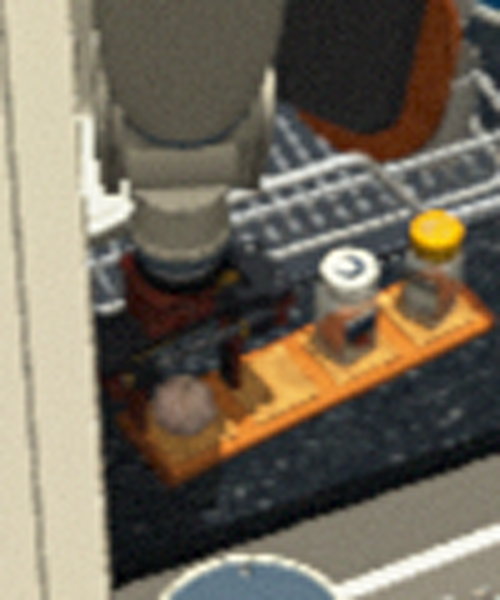

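jog_arm(
  moves="0 0 -4 0 0 0;0 0 -8 0 0 0;0 0 -10 0 0 0;0 0 -10 0 0 0",
)

```text
clock: 15.08
tool_pos: [0.4593, -0.1439, -0.0005]
orientation: [-0.0, 0.998, 0.069, -0.0]
wrist_force: [0.3, 0.4, 0.2]
gripper_width: 0.895
finger_force: 0.0
```

jog_arm(
  moves="0 0 0 0 0 0;0 0 0 0 0 0;0 0 0 0 0 0;0 0 0 0 0 0;0 0 0 0 0 0;0 0 0 0 0 0;0 0 0 0 0 0",
  claw=0.45,
)

```text
clock: 15.67
tool_pos: [0.4597, -0.144, 0.0001]
orientation: [0.0, 0.998, 0.069, 0.0]
wrist_force: [-0.4, 0.0, 1.5]
gripper_width: 0.587
finger_force: 30.0
```

jog_arm(
  moves="0 0 0 0 0 0;0 0 0 0 0 0;0 0 0 0 0 0;0 0 0 0 0 0;0 0 -3 0 0 0;0 0 -6 0 0 0;0 0 -9 0 0 0;0 0 -9 0 0 0",
  claw=0.85,
)

```text
clock: 16.33
tool_pos: [0.4591, -0.1439, -0.0097]
orientation: [-0.0, 0.998, 0.069, -0.001]
wrist_force: [-1.0, 0.8, 0.3]
gripper_width: 0.855
finger_force: 0.0
```

jog_arm(
  moves="0 0 0 0 0 0;0 0 0 0 0 0;0 0 0 0 0 0;0 0 0 0 0 0;0 0 0 0 0 0;0 0 0 0 0 0;0 0 0 0 0 0",
  claw=0.45,
)

```text
clock: 16.92
tool_pos: [0.4596, -0.144, -0.009]
orientation: [0.0, 0.998, 0.069, 0.0]
wrist_force: [0.3, -0.0, 0.5]
gripper_width: 0.592
finger_force: 30.0
```

jog_arm(
  moves="0 0 5 0 0 0;0 0 15 0 0 0;0 0 30 0 0 0;0 0 50 0 0 0;0 0 75 0 0 0;0 0 100 0 0 0;0 0 120 0 0 0;0 0 130 0 0 0",
)

```text
clock: 17.58
tool_pos: [0.4609, -0.1445, 0.1243]
orientation: [0.001, 0.998, 0.069, 0.002]
wrist_force: [1.1, 0.3, -0.2]
gripper_width: 0.592
finger_force: 30.0
```

jog_arm(
  moves="0 8 12 0 0 .06;-1 22 25 0 0 .13;-3 42 38 0 0 .2;-5 65 50 0 0 .28;-7 90 60 0 0 .36;-9 115 68 0 0 .44;-11 140 73 0 0 .52;-12 165 75 0 0 .6",
)

```text
clock: 18.25
tool_pos: [0.4473, 0.0221, 0.1969]
orientation: [0.0, 0.932, 0.362, 0.001]
wrist_force: [0.5, -0.3, -0.6]
gripper_width: 0.59
finger_force: 30.0
```

jog_arm(
  moves="-2 25 0 0 0 .08;-4 50 0 0 0 .16;-6 75 0 0 0 .24;-8 100 0 0 0 .32;-9 125 0 0 0 .4;-10 150 0 0 0 .48;-11 174 0 0 0 .56;-12 197 0 0 0 .64",
)

```text
clock: 18.92
tool_pos: [0.435, 0.2191, 0.196]
orientation: [-0.0, 0.771, 0.637, -0.0]
wrist_force: [-0.3, -0.0, -0.6]
gripper_width: 0.595
finger_force: 30.0
```

jog_arm(
  moves="-1 20 0 0 0 .08;-1 37 0 0 0 .15;-2 50 0 0 0 .2;-2 59 0 0 0 .24;-2 65 0 0 0 .26;-2 66 0 0 0 .26;-2 66 0 0 0 .26",
)

```text
clock: 19.5
tool_pos: [0.4334, 0.2837, 0.1959]
orientation: [0.0, 0.683, 0.73, -0.0]
wrist_force: [0.4, 0.4, -1.0]
gripper_width: 0.591
finger_force: 30.0
```

```bash
python3 - <<'E'
from h import *
im=tips()
im,d=vision.capture("scene"); w=cloud("scene",d)
for l in("garlic","bottle"):
    for s in vision.silhouettes("scene",l)[:1]:
        q=w[s["region"]]; print(l,s["conf"],np.nanpercentile(q,3,0).round(3),np.nanpercentile(q,97,0).round(3))
cv2.imwrite("pics/s6.png",cv2.resize(im[120:270,90:260,::-1],None,fx=4,fy=4,interpolation=cv2.INTER_CUBIC))
E
```

```text
[0.4334 0.2837 0.1959] 0.5914969392764866 [ 0.4  0.4 -1. ]
L 0 [] [nan nan]
R 13 [[0.427, 0.223, 0.027], [0.439, 0.227, 0.028], [0.429, 0.226, 0.033], [0.428, 0.225, 0.04], [0.428, 0.219, 0.077]] [0.431 0.225]
bottle 0.74 [0.417 0.175 0.004] [0.518 0.229 0.195]h.py:16: RuntimeWarning: Mean of empty slice.
  q=w[m]; q=q[np.argsort(q[:,2])]; print(nm,len(q),q[:5].round(3).tolist(),q[:,:2].mean(0).round(3))
  ret = um.true_divide(
```

View pics/s6.png

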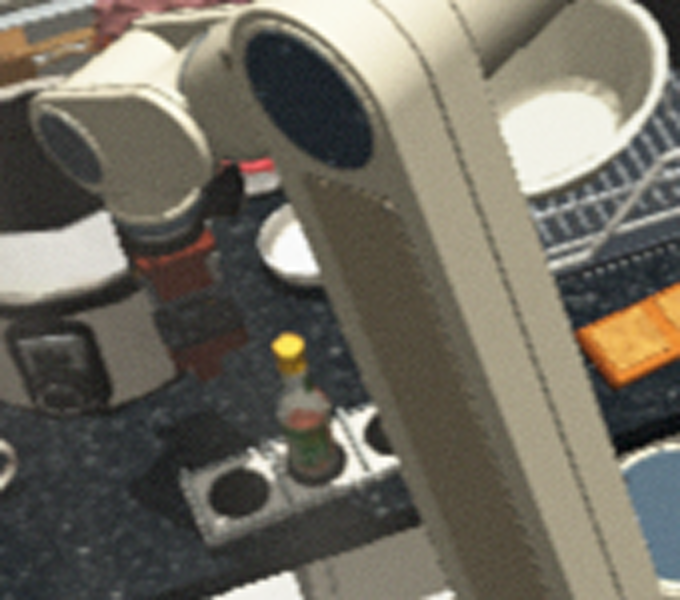

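```bash
python3 - <<'E'
from h import *
from scipy.spatial import cKDTree
pot=np.concatenate([cloud("top",np.load("top0.npy")).reshape(-1,3),cloud("scene",np.load("scene0.npy")).reshape(-1,3)])
pot=pot[(pot[:,0]>.5)&(pot[:,0]<.9)&(pot[:,1]>.15)&(pot[:,1]<.5)&(pot[:,2]>.05)&(pot[:,2]<.4)]
q=[]
for n in("scene","top"):
    im,d=vision.capture(n); q.append(cloud(n,d).reshape(-1,3))
q=np.concatenate(q); q=q[(abs(q[:,0]-.433)<.22)&(abs(q[:,1]-.284)<.2)]
q=q[~np.isnan(q).any(1)]; b=np.concatenate([pot,np.array([[.438,.202,z] for z in np.linspace(.02,.19,20)])])
q=q[cKDTree(b).query(q)[0]>.03]; q=q[q[:,2]>.22]
for z0 in np.arange(.22,.6,.04):
    r=q[abs(q[:,2]-z0-.02)<.02]
    if len(r): print(round(z0,2),len(r),r.min(0).round(3),r.max(0).round(3))
for dz in(.1,.15,.209):
    dd,i=cKDTree(pot).query(q-[0,0,dz]); k=dd.argmin(); print(dz,dd[k],q[k]-[0,0,dz],pot[i[k]])
print([ (y,np.round(pot[(abs(pot[:,1]-y)<.015)&(pot[:,2]>.1)][:,0].min(),3)) for y in (.2,.24,.28,.32,.36,.4)])
E
```

```text
0.22 176 [0.395 0.256 0.225] [0.469 0.311 0.26 ]
0.26 61 [0.4   0.264 0.26 ] [0.471 0.293 0.297]
0.3 414 [0.345 0.245 0.301] [0.516 0.321 0.34 ]
0.34 632 [0.343 0.244 0.34 ] [0.524 0.321 0.379]
0.38 234 [0.389 0.245 0.38 ] [0.458 0.32  0.42 ]
0.42 179 [0.39  0.245 0.421] [0.433 0.323 0.46 ]
0.46 67 [0.395 0.265 0.46 ] [0.427 0.337 0.5  ]
0.5 248 [0.344 0.193 0.5  ] [0.501 0.356 0.54 ]
0.54 1643 [0.287 0.16  0.54 ] [0.503 0.357 0.58 ]
0.58 1951 [0.262 0.151 0.58 ] [0.484 0.348 0.62 ]
0.1 0.05345775083077762 [0.52015705 0.29810499 0.25344568] [0.56921457 0.30649044 0.23393224]
0.15 0.05230997487368547 [0.51983474 0.30033205 0.20448499] [0.57041524 0.31306663 0.20051295]
0.209 0.05409897697870604 [0.5242574  0.28133944 0.14020837] [0.57376549 0.30178475 0.13261643]
[(0.2, np.float64(0.623)), (0.24, np.float64(0.608)), (0.28, np.float64(0.573)), (0.32, np.float64(0.562)), (0.36, np.float64(0.558)), (0.4, np.float64(0.542))]
```

jog_arm(
  moves="0 0 -8 0 0 0;0 0 -25 0 0 0;0 0 -50 0 0 0;0 0 -78 0 0 0;0 0 -105 0 0 0;0 0 -128 0 0 0;0 0 -145 0 0 0;0 0 -155 0 0 0",
)

```text
clock: 20.47
tool_pos: [0.4323, 0.283, 0.0385]
orientation: [-0.0, 0.683, 0.73, -0.002]
wrist_force: [-0.4, 0.4, -1.4]
gripper_width: 0.595
finger_force: 30.0
```

jog_arm(
  moves="0 0 -10 0 0 0;0 0 -22 0 0 0;0 0 -32 0 0 0;0 0 -39 0 0 0;0 0 -44 0 0 0;0 0 -47 0 0 0;0 0 -49 0 0 0;0 0 -49 0 0 0",
)

```text
clock: 21.13
tool_pos: [0.4336, 0.284, -0.0081]
orientation: [0.0, 0.683, 0.73, 0.0]
wrist_force: [0.5, 0.8, -0.6]
gripper_width: 0.594
finger_force: 30.0
```

jog_arm(
  moves="0 0 -1 0 0 0;0 0 -2 0 0 0;0 0 -3 0 0 0;0 0 -3 0 0 0;0 0 -3 0 0 0",
)

```text
clock: 21.55
tool_pos: [0.4336, 0.284, -0.0109]
orientation: [0.0, 0.683, 0.73, 0.0]
wrist_force: [-0.5, 0.4, -0.4]
gripper_width: 0.592
finger_force: 30.0
```

jog_arm(
  moves="0 0 -1 0 0 0;0 0 -2 0 0 0;0 0 -2 0 0 0;0 0 -2 0 0 0",
)

```text
clock: 21.88
tool_pos: [0.4336, 0.284, -0.013]
orientation: [0.0, 0.683, 0.73, 0.0]
wrist_force: [0.4, -0.6, 0.9]
gripper_width: 0.59
finger_force: 30.0
```

jog_arm(
  moves="0 0 0 0 0 0;0 0 0 0 0 0;0 0 0 0 0 0;0 0 0 0 0 0;0 0 2 0 0 0;0 0 10 0 0 0;0 0 25 0 0 0;0 0 45 0 0 0",
  claw=0.85,
)

```text
clock: 22.55
tool_pos: [0.4327, 0.2834, 0.032]
orientation: [-0.0, 0.683, 0.73, -0.001]
wrist_force: [0.6, 0.1, -0.4]
gripper_width: 0.848
finger_force: 0.0
```

jog_arm(
  moves="0 0 25 0 0 0;0 0 55 0 0 0;0 0 90 0 0 0;0 0 125 0 0 0;0 0 155 0 0 0;0 0 175 0 0 0;0 0 180 0 0 0;0 0 180 0 0 0",
)

```text
clock: 23.22
tool_pos: [0.4343, 0.2845, 0.2138]
orientation: [0.0, 0.683, 0.73, 0.002]
wrist_force: [0.7, 0.7, -0.1]
gripper_width: 0.851
finger_force: 0.0
```

```bash
python3 - <<'E'
from h import *
im,d=vision.capture("scene"); w=cloud("scene",d)
for l in("garlic","bottle","jar_white","jar_yellow"):
    for s in vision.silhouettes("scene",l)[:3]:
        q=w[s["region"]]; print(l,s["conf"],np.nanpercentile(q,3,0).round(3),np.nanpercentile(q,97,0).round(3))
cv2.imwrite("pics/s7.png",cv2.resize(im[120:270,90:310,::-1],None,fx=3.5,fy=3.5,interpolation=cv2.INTER_CUBIC))
print(env.read_state()["tool_pos"])
E
```

```text
garlic 0.58 [0.417 0.185 0.022] [0.449 0.226 0.198]
bottle 0.57 [0.417 0.189 0.033] [0.445 0.226 0.198]
jar_white 0.55 [ 0.458 -0.325  0.009] [ 0.573 -0.28   0.12 ]
jar_yellow 0.64 [ 0.462 -0.648  0.012] [ 0.498 -0.611  0.106]
jar_yellow 0.51 [ 0.394 -0.713  0.008] [ 0.435 -0.672  0.106]
jar_yellow 0.48 [ 0.468 -0.41   0.023] [ 0.507 -0.366  0.122]
[0.43258636 0.28338193 0.21024127]
```

View pics/s7.png

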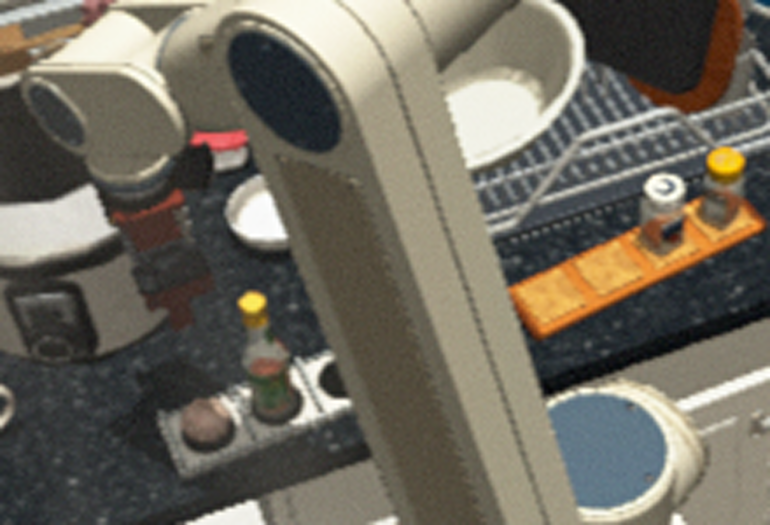

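jog_arm(
  moves="2 -16 0 0 0 -.04;4 -45 0 0 0 -.1;7 -80 0 0 0 -.18;10 -116 0 0 0 -.26;13 -152 0 0 0 -.34;16 -188 0 0 0 -.43;19 -224 0 0 0 -.52;22 -260 0 0 0 -.62",
  claw=0.75,
)

```text
clock: 24.13
tool_pos: [0.4547, 0.0223, 0.2109]
orientation: [-0.0, 0.874, 0.485, -0.001]
wrist_force: [0.8, -0.9, 0.8]
gripper_width: 0.749
finger_force: 0.0
```

jog_arm(
  moves="3 -36 0 0 0 -.11;7 -72 0 0 0 -.22;11 -108 0 0 0 -.33;15 -144 0 0 0 -.44;19 -180 0 0 0 -.55;23 -216 0 0 0 -.66;26 -250 0 0 0 -.77;28 -280 0 0 0 -.86",
)

```text
clock: 24.8
tool_pos: [0.483, -0.258, 0.2105]
orientation: [-0.001, 0.997, 0.076, -0.001]
wrist_force: [0.4, 0.3, -0.0]
gripper_width: 0.751
finger_force: 0.0
```

jog_arm(
  moves="1 -25 -15 0 0 -.02;1 -40 -35 0 0 -.02;1 -48 -60 0 0 -.02;1 -49 -85 0 0 -.02;1 -49 -100 0 0 -.02;1 -49 -110 0 0 -.02;1 -49 -110 0 0 -.02;1 -49 -110 0 0 -.02",
)

```text
clock: 25.47
tool_pos: [0.4842, -0.3047, 0.1013]
orientation: [-0.001, 0.998, 0.069, -0.001]
wrist_force: [-0.3, -0.2, 0.3]
gripper_width: 0.751
finger_force: 0.0
```

```bash
python3 - <<'E'
from h import *
tips()
im,d=vision.capture("scene"); w=cloud("scene",d)
s=vision.silhouettes("scene","jar_white")[0]; q=w[s["region"]]; q=q[(q[:,2]>.095)&(q[:,2]<.13)]; print(q.mean(0),q.min(0),q.max(0))
E
```

```text
[ 0.4842 -0.3047  0.1013] 0.7511463828906109 [-0.3 -0.2  0.3]
L 38 [[0.477, -0.264, 0.139], [0.468, -0.269, 0.14], [0.474, -0.267, 0.142], [0.478, -0.264, 0.145], [0.467, -0.268, 0.147]] [ 0.473 -0.264]
R 56 [[0.494, -0.369, 0.065], [0.495, -0.364, 0.067], [0.482, -0.367, 0.072], [0.486, -0.369, 0.073], [0.494, -0.363, 0.075]] [ 0.486 -0.344]
[ 0.47963938 -0.3024076   0.11149431] [ 0.45999645 -0.32768334  0.09506176] [ 0.50985728 -0.28217875  0.12536996]
```

jog_arm(
  moves="0 0 -10 0 0 0;0 0 -22 0 0 0;0 0 -34 0 0 0;0 0 -43 0 0 0;0 0 -48 0 0 0;0 0 -50 0 0 0;0 0 -50 0 0 0",
)

```text
clock: 26.2
tool_pos: [0.4841, -0.3047, 0.0511]
orientation: [-0.0, 0.998, 0.069, -0.001]
wrist_force: [-0.5, -0.0, -0.0]
gripper_width: 0.749
finger_force: 0.0
```

jog_arm(
  moves="0 0 0 0 0 0;0 0 0 0 0 0;0 0 0 0 0 0;0 0 0 0 0 0;0 0 0 0 0 0;0 0 0 0 0 0;0 0 0 0 0 0",
  claw=0.3,
)

```text
clock: 26.78
tool_pos: [0.4849, -0.3053, 0.0525]
orientation: [0.0, 0.998, 0.069, 0.0]
wrist_force: [0.2, -0.7, 3.7]
gripper_width: 0.519
finger_force: 30.0
```

jog_arm(
  moves="0 0 4 0 0 0;0 0 12 0 0 0;0 0 24 0 0 0;0 0 38 0 0 0;0 0 52 0 0 0;0 2 63 0 0 .02;0 8 70 0 0 .05;0 17 74 0 0 .1",
)

```text
clock: 27.45
tool_pos: [0.4851, -0.2883, 0.1276]
orientation: [0.001, 0.993, 0.12, 0.001]
wrist_force: [-0.4, 0.7, -1.3]
gripper_width: 0.517
finger_force: 30.0
```

jog_arm(
  moves="-1 14 2 0 0 .06;-3 33 3 0 0 .13;-5 55 3 0 0 .2;-8 79 3 0 0 .28;-10 104 3 0 0 .36;-13 129 3 0 0 .44;-16 154 3 0 0 .52;-18 178 3 0 0 .6",
)

```text
clock: 28.12
tool_pos: [0.4657, -0.1084, 0.1292]
orientation: [-0.0, 0.912, 0.409, -0.0]
wrist_force: [0.6, -0.6, -0.5]
gripper_width: 0.516
finger_force: 30.0
```

jog_arm(
  moves="-2 25 0 0 0 .08;-5 50 0 0 0 .16;-8 75 0 0 0 .24;-11 100 0 0 0 .32;-14 125 0 0 0 .4;-16 150 0 0 0 .48;-17 172 0 0 0 .55;-18 190 0 0 0 .62",
)

```text
clock: 28.78
tool_pos: [0.4478, 0.0818, 0.1293]
orientation: [-0.0, 0.744, 0.668, 0.0]
wrist_force: [0.2, 0.3, -0.5]
gripper_width: 0.516
finger_force: 30.0
```

jog_arm(
  moves="-2 16 0 0 0 .06;-3 28 0 0 0 .11;-4 36 0 0 0 .15;-4 40 0 0 0 .18;-4 40 0 0 0 .18;-4 40 0 0 0 .18",
)

```text
clock: 29.28
tool_pos: [0.4445, 0.1198, 0.129]
orientation: [0.0, 0.683, 0.73, -0.0]
wrist_force: [0.1, -0.1, -1.0]
gripper_width: 0.515
finger_force: 30.0
```

jog_arm(
  moves="0 0 -6 0 0 0;0 0 -18 0 0 0;0 0 -32 0 0 0;0 0 -46 0 0 0;0 0 -58 0 0 0;0 0 -67 0 0 0;0 0 -73 0 0 0;0 0 -77 0 0 0",
)

```text
clock: 29.95
tool_pos: [0.4443, 0.1195, 0.0512]
orientation: [-0.0, 0.683, 0.73, -0.0]
wrist_force: [-1.4, 0.3, -0.7]
gripper_width: 0.517
finger_force: 30.0
```

jog_arm(
  moves="0 0 -1 0 0 0;0 0 -2 0 0 0;0 0 -3 0 0 0;0 0 -4 0 0 0;0 0 -4 0 0 0;0 0 -4 0 0 0",
)

```text
clock: 30.45
tool_pos: [0.445, 0.1201, 0.0484]
orientation: [0.0, 0.683, 0.73, 0.0]
wrist_force: [-0.2, -1.1, 2.9]
gripper_width: 0.52
finger_force: 30.0
```

jog_arm(
  moves="0 0 0 0 0 0;0 0 0 0 0 0;0 0 0 0 0 0;0 0 0 0 0 0;0 0 2 0 0 0;0 0 10 0 0 0;0 0 28 0 0 0;0 0 50 0 0 0",
  claw=0.75,
)

```text
clock: 31.12
tool_pos: [0.4435, 0.1197, 0.0981]
orientation: [-0.001, 0.683, 0.73, -0.001]
wrist_force: [0.5, -0.3, 0.3]
gripper_width: 0.749
finger_force: 0.0
```

jog_arm(
  moves="0 0 25 0 0 0;0 0 55 0 0 0;0 -5 85 0 0 0;2 -20 105 0 0 -.08;4 -45 110 0 0 -.18;6 -80 110 0 0 -.28;8 -115 110 0 0 -.38;11 -150 110 0 0 -.48",
)

```text
clock: 31.78
tool_pos: [0.4553, -0.0313, 0.209]
orientation: [0.0, 0.838, 0.545, 0.001]
wrist_force: [0.2, 0.7, 0.6]
gripper_width: 0.751
finger_force: 0.0
```

jog_arm(
  moves="4 -36 0 0 0 -.11;8 -72 0 0 0 -.22;12 -108 0 0 0 -.33;16 -144 0 0 0 -.44;20 -180 0 0 0 -.55;24 -216 0 0 0 -.66;28 -252 0 0 0 -.77;32 -285 0 0 0 -.87",
)

```text
clock: 32.45
tool_pos: [0.4873, -0.3172, 0.2087]
orientation: [0.0, 0.99, 0.14, 0.0]
wrist_force: [0.4, -0.1, 0.4]
gripper_width: 0.752
finger_force: 0.0
```

jog_arm(
  moves="3 -30 0 0 0 -.08;5 -55 -10 0 0 -.15;5 -68 -30 0 0 -.15;5 -73 -50 0 0 -.15;5 -73 -60 0 0 -.15;5 -73 -63 0 0 -.15;5 -73 -63 0 0 -.15",
)

```text
clock: 33.03
tool_pos: [0.4921, -0.3871, 0.1446]
orientation: [-0.001, 0.998, 0.069, -0.001]
wrist_force: [0.3, 0.4, -0.9]
gripper_width: 0.748
finger_force: 0.0
```

```bash
python3 - <<'E'
from h import *
tips()
im,d=vision.capture("scene"); w=cloud("scene",d)
for l in("jar_yellow","jar_white"):
  for s in vision.silhouettes("scene",l):
    q=w[s["region"]]; q=q[(q[:,2]>.09)&(q[:,2]<.13)]; print(l,s["conf"],q.mean(0).round(3),np.percentile(q,3,0).round(3),np.percentile(q,97,0).round(3))
E
```

```text
[ 0.4921 -0.3871  0.1446] 0.7478924106969371 [ 0.3  0.4 -0.9]
L 14 [[0.483, -0.356, 0.178], [0.48, -0.345, 0.185], [0.496, -0.344, 0.189], [0.494, -0.347, 0.189], [0.475, -0.347, 0.19]] [ 0.483 -0.347]
R 11 [[0.494, -0.421, 0.183], [0.498, -0.423, 0.185], [0.49, -0.424, 0.186], [0.508, -0.424, 0.187], [0.486, -0.426, 0.188]] [ 0.494 -0.423]
jar_yellow 0.81 [ 0.486 -0.631  0.101] [ 0.468 -0.65   0.092] [ 0.507 -0.613  0.107]
jar_yellow 0.79 [ 0.487 -0.386  0.111] [ 0.47  -0.409  0.092] [ 0.512 -0.368  0.124]
jar_yellow 0.74 [ 0.419 -0.694  0.1  ] [ 0.401 -0.714  0.092] [ 0.442 -0.674  0.107]
jar_white 0.79 [0.441 0.121 0.107] [0.421 0.102 0.094] [0.466 0.141 0.117]
```

jog_arm(
  moves="-1 0 -15 0 0 0;-1 0 -35 0 0 0;-1 0 -55 0 0 0;-1 0 -72 0 0 0;-1 0 -84 0 0 0;-1 0 -90 0 0 0;-1 0 -92 0 0 0;-1 0 -92 0 0 0",
)

```text
clock: 33.9
tool_pos: [0.4918, -0.3881, 0.0533]
orientation: [0.0, 0.998, 0.069, 0.0]
wrist_force: [1.4, -0.4, 1.1]
gripper_width: 0.748
finger_force: 0.0
```

jog_arm(
  moves="0 0 0 0 0 0;0 0 0 0 0 0;0 0 0 0 0 0;0 0 0 0 0 0;0 0 0 0 0 0;0 0 0 0 0 0;0 0 0 0 0 0",
  claw=0.3,
)

```text
clock: 34.48
tool_pos: [0.4922, -0.3888, 0.0538]
orientation: [0.001, 0.998, 0.069, 0.001]
wrist_force: [-0.6, -2.6, 6.4]
gripper_width: 0.524
finger_force: 29.2
```

jog_arm(
  moves="0 0 4 0 0 0;0 0 12 0 0 0;0 0 24 0 0 0;0 0 38 0 0 0;0 0 52 0 0 0;0 2 63 0 0 .02;0 8 70 0 0 .05;0 17 74 0 0 .1",
)

```text
clock: 35.15
tool_pos: [0.4919, -0.3712, 0.1286]
orientation: [0.001, 0.993, 0.12, 0.001]
wrist_force: [-0.7, -0.8, -0.5]
gripper_width: 0.524
finger_force: 28.4
```

```bash
python3 - <<'E'
from h import *
s=env.read_state();print(s["tool_pos"],s["gripper_width"],s["torque"])
im,d=vision.capture("scene"); w=cloud("scene",d)
cv2.imwrite("pics/s8.png",cv2.resize(im[110:220,250:380,::-1],None,fx=5,fy=5,interpolation=cv2.INTER_CUBIC))
E
```

```text
[ 0.49191156 -0.3712459   0.128567  ] 0.5239679718210003 [0.04285507 0.13292693 0.01381569]
```

View pics/s8.png

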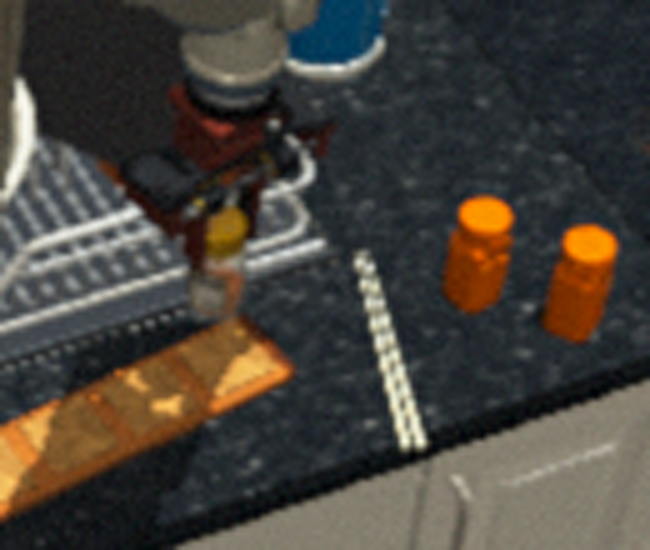

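jog_arm(
  moves="-1 14 2 0 0 .06;-3 33 3 0 0 .13;-5 55 3 0 0 .2;-8 79 3 0 0 .28;-10 104 3 0 0 .36;-13 129 3 0 0 .44;-16 154 3 0 0 .52;-18 178 3 0 0 .6",
)

```text
clock: 35.87
tool_pos: [0.4727, -0.1914, 0.1298]
orientation: [-0.0, 0.913, 0.409, -0.0]
wrist_force: [-0.0, -0.1, -1.5]
gripper_width: 0.52
finger_force: 28.4
```

jog_arm(
  moves="-2 25 0 0 0 .08;-5 50 0 0 0 .16;-8 75 0 0 0 .24;-11 100 0 0 0 .32;-14 125 0 0 0 .4;-16 150 0 0 0 .48;-17 172 0 0 0 .55;-18 190 0 0 0 .62",
)

```text
clock: 36.53
tool_pos: [0.4548, -0.0014, 0.13]
orientation: [-0.0, 0.744, 0.668, -0.0]
wrist_force: [0.6, 0.2, -0.4]
gripper_width: 0.526
finger_force: 28.4
```

jog_arm(
  moves="-2 16 0 0 0 .06;-3 28 0 0 0 .11;-5 36 0 0 0 .15;-6 41 0 0 0 .18;-6 41 0 0 0 .18;-6 41 0 0 0 .18",
)

```text
clock: 37.03
tool_pos: [0.4495, 0.0379, 0.13]
orientation: [0.0, 0.683, 0.73, -0.0]
wrist_force: [0.9, 0.4, -0.6]
gripper_width: 0.522
finger_force: 28.4
```

```bash
python3 - <<'E'
from h import *
s=env.read_state();P=s["tool_pos"];print(P,s["gripper_width"])
for n in("scene","top"):
    im,d=vision.capture(n); w=cloud(n,d)
    m=(abs(w[...,0]-P[0])<.06)&(abs(w[...,1]-P[1])<.045)&(w[...,2]>.045)&(w[...,2]<.2); q=w[m]
    for z0 in np.arange(.06,.2,.02):
        r=q[abs(q[:,2]-z0)<.01]
        if len(r)>3: print(n,round(z0,2),len(r),r.min(0).round(3),r.max(0).round(3))
E
```

```text
[0.44945773 0.03785193 0.12995929] 0.5221227262065898
top 0.1 4 [0.435 0.015 0.096] [0.442 0.026 0.11 ]
top 0.12 9 [0.435 0.013 0.111] [0.47  0.025 0.124]
top 0.14 12 [0.435 0.013 0.13 ] [0.468 0.024 0.15 ]
top 0.16 11 [0.436 0.014 0.151] [0.459 0.018 0.168]
top 0.18 8 [0.442 0.014 0.173] [0.461 0.02  0.19 ]
```

jog_arm(
  moves="0 2 -6 0 0 0;0 2 -18 0 0 0;0 2 -32 0 0 0;0 2 -46 0 0 0;0 2 -57 0 0 0;0 2 -66 0 0 0;0 2 -72 0 0 0;0 2 -75 0 0 0",
)

```text
clock: 37.8
tool_pos: [0.4491, 0.0398, 0.054]
orientation: [-0.0, 0.683, 0.73, -0.0]
wrist_force: [-0.6, 0.3, -1.1]
gripper_width: 0.527
finger_force: 28.4
```

jog_arm(
  moves="0 0 -1 0 0 0;0 0 -2 0 0 0;0 0 -3 0 0 0;0 0 -4 0 0 0;0 0 -5 0 0 0;0 0 -5 0 0 0",
)

```text
clock: 38.3
tool_pos: [0.4496, 0.04, 0.0501]
orientation: [0.0, 0.683, 0.73, 0.0]
wrist_force: [-0.4, 0.3, -0.7]
gripper_width: 0.527
finger_force: 28.4
```

jog_arm(
  moves="0 0 -1 0 0 0;0 0 -1 0 0 0;0 0 -1.5 0 0 0;0 0 -1.5 0 0 0",
)

```text
clock: 38.63
tool_pos: [0.4503, 0.0401, 0.0495]
orientation: [0.0, 0.683, 0.73, 0.0]
wrist_force: [-2.7, 1.0, 13.2]
gripper_width: 0.519
finger_force: 30.4
```

Contact; release and retreat.

jog_arm(
  moves="0 0 0 0 0 0;0 0 0 0 0 0;0 0 0 0 0 0;0 0 0 0 0 0;0 0 2 0 0 0;0 0 10 0 0 0;0 0 28 0 0 0;0 0 50 0 0 0",
  claw=0.75,
)

```text
clock: 39.3
tool_pos: [0.4484, 0.0399, 0.0985]
orientation: [-0.001, 0.683, 0.73, -0.001]
wrist_force: [-0.3, -0.1, -0.6]
gripper_width: 0.751
finger_force: 0.0
```

jog_arm(
  moves="0 0 25 0 0 0;0 0 60 0 0 0;0 0 95 0 0 0;0 -20 125 0 0 0;0 -55 140 0 0 0;0 -90 140 0 0 0;0 -125 140 0 0 0;0 -160 140 0 0 0",
)

```text
clock: 39.97
tool_pos: [0.4494, -0.1215, 0.2398]
orientation: [0.001, 0.683, 0.731, 0.0]
wrist_force: [0.9, 0.5, -0.9]
gripper_width: 0.753
finger_force: 0.0
```

jog_arm(
  moves="0 -30 0 0 0 0;0 -60 0 0 0 0;0 -85 0 0 0 0;0 -100 0 0 0 0;0 -100 0 0 0 0;0 -100 0 0 0 0",
)

```text
clock: 40.47
tool_pos: [0.4492, -0.2204, 0.2387]
orientation: [-0.0, 0.684, 0.73, 0.0]
wrist_force: [-0.7, -0.2, -0.6]
gripper_width: 0.749
finger_force: 0.0
```

```bash
python3 - <<'E'
from h import *
for n in("top","scene"):
    im,d=vision.capture(n); w=cloud(n,d)
    for nm,x,y,z0,z1 in(("garlic",.434,.284,.03,.08),("bottle",.439,.2024,.18,.21),("white",.4445,.12,.085,.12),("yellow",.4496,.0385,.085,.12)):
        q=w[(np.hypot(w[...,0]-x,w[...,1]-y)<.04)&(w[...,2]>z0)&(w[...,2]<z1)]
        if len(q)>5:
            r=cv2.minEnclosingCircle(q[:,:2].astype(np.float32)); print(n,nm,len(q),np.round(r[0],3),round(r[1],3),"target",x,y,"zmax",np.percentile(q[:,2],95).round(3))
    if n=="top": cv2.imwrite("pics/t9.png",cv2.resize(im[150:240,90:290,::-1],None,fx=4,fy=4,interpolation=cv2.INTER_CUBIC))
E
```

```text
top garlic 214 [0.429 0.284] 0.039 target 0.434 0.284 zmax 0.062
top bottle 76 [0.441 0.204] 0.015 target 0.439 0.2024 zmax 0.199
top white 197 [0.444 0.12 ] 0.024 target 0.4445 0.12 zmax 0.114
top yellow 181 [0.452 0.039] 0.023 target 0.4496 0.0385 zmax 0.117
scene garlic 144 [0.434 0.278] 0.034 target 0.434 0.284 zmax 0.061
scene bottle 51 [0.442 0.204] 0.016 target 0.439 0.2024 zmax 0.2
scene white 132 [0.443 0.121] 0.028 target 0.4445 0.12 zmax 0.117
scene yellow 26 [0.456 0.055] 0.019 target 0.4496 0.0385 zmax 0.118
```

View pics/t9.png

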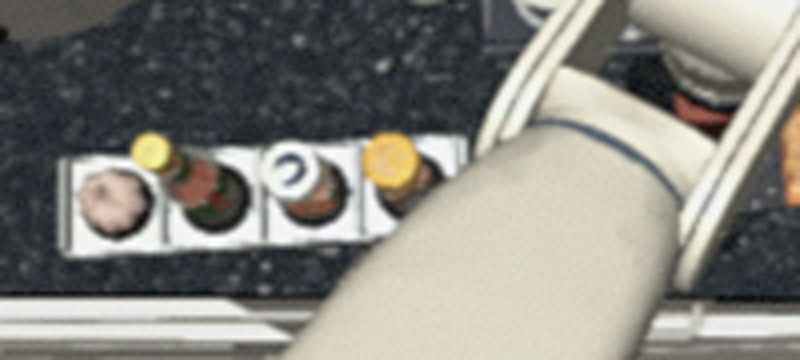

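```bash
python3 -c "
from h import *
print(ticket.hand_in())"
```

```text
the job is handed in; nothing more can be done
None
```

Garlic, bottle, white-capped jar and yellow-capped jar now stand upright in rack bays 1–4, in the same left-to-right order as on the board, each measured within about 6 mm of its bay centre; the job is handed in after about 40 s of robot time, and no verdict was returned.

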